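Shut the bin left hanging out and tip out the tall one

TASK

On the table a row of three tilt-out stock bins stands on a board. Push the bin that was left hanging out back until it clicks fully home, and tip the tall bin out forward as far as it goes, so that I can get at the wooden strips in it; the third bin stays shut.

Things in the scene. Friction and masses are not known exactly. Their poses are not given: they have to be found in the camera images.
- rack: Board 330 mm wide, 130 mm deep, 12 mm thick, origin under its centre, x from its front (robot side) to the back. On it, 105 mm apart in any order, three plywood cases 100 mm wide, 110 mm deep, each with a grey steel bin open at the top. A bin's front panel (low bins 115 mm high, tall one 160 mm) pivots on its lower edge, 24 mm above the table; its top tips forward to the robot.
- bin_out (a joint): Tilt (rad) of the low bin left hanging out, holding wooden type: 0 fully shut, 0.6 fully out (stop); starts at 0.3 to 0.58. All bins: light friction, stay at about any tilt. A ball catch holds each shut: closing, it resists from about 0.13 to 0.06 rad (2 to 3 N at the bar), then clicks and draws the bin to 0; opening takes as much.
- bin_out_bar (a point): Centre of this low bin's level steel pull bar: round, 10 mm thick, 72 mm long, held by two raked end arms 35 mm clear of the front panel and 15 mm above its top edge. Shut, it lies 42 mm forward of the pivot line and 130 mm above it (154 mm over the table). Axes turn with the bin: y along bar and pivot, x into the bin, z up the panel.
- bin_tall (a joint): Tilt (rad) of the tall bin, holding two upright wooden strips: starts at 0 (shut), 0.6 = fully out (stop). Same pivot height, friction and catch.
- bin_tall_bar (a point): Centre of the same kind of pull bar on the tall bin. Shut, it lies 42 mm forward of the pivot line and 175 mm above it (199 mm over the table). Same axes.
- bin_shut (a joint): Tilt (rad) of the third bin, low like the first and with wooden type in it: starts at 0 (shut) and stays shut.

How it is judged:
At the end, for the whole second after the job is handed in: The bin that was left hanging out is shut and clicked (tilt below 0.04 rad), the tall bin is tipped out to its stop (above 0.5 of 0.6 rad), and the third bin is shut (below 0.04 rad) (value of joint each of bin_out, bin_shut below 0.04 rad and value of joint bin_tall above 0.5 rad); the robot touches nothing.
It fails at once if the third bin is pulled out of its catch (value of joint bin_shut above 0.15 rad).
It also fails if it takes over 45 s, if anything falls off the work surface, if the arm or the gripper's body presses on something with over 40 N, if the wrist force passes 120 N, or if a joint passes its speed limit or range.

ROBOT

A 6-joint arm with a two-finger parallel gripper is mounted at the origin on a cart in front of the work surface, level with it; the furniture and walls round the work are solid. World frame = base frame: x ahead of the robot, y to its left, z up, the work surface at z = 0. Lengths are in m, angles in rad, forces in N, time in s.
With the tool pointing down it reaches from about 0.3 to 1 m from the base axis. Payload 5.1 kg.
Tool frame: the origin (TCP) lies at the very end of the fingers, on their centre line; the grasp point (between the pads) lies 19 mm behind it; z points along the fingers, y is the line along which they close (so a half turn about z gives the same grasp; the last joint's range is limited). The gripper opens to 95 mm and grips with 3 to 60 N. Pads are 20 mm wide; open, the fingers measure 119 mm over their backs; the gripper's body (75 mm by 180 mm) begins 59 mm behind the grasp point.
Start: joints at [-0.083, 0.124, 1.65, -0, 1.367, -0.083], TCP at [0.65, -0, 0.215] pointing down, gripper open.
Joint ranges: [-2.61, 2.61], [-1.02, 2.33], [0.03, 2.71], [-1.35, 4.49], [0.32, 2.68], [-2.91, 2.91]. Speed limits (rad/s): [2.57, 2.57, 3.14, 3.14, 3.14, 3.14].

INTERFACE

Orientations are given as a rotation vector (axis times angle).
In Python, from bench import ctrl, vision gives the robot as it stands. The module is installed in compiled form; this text tells all that it offers.
- The arm moves only by the tool jog_arm, never from a script. Its argument "rows" is text: rows parted by semicolons, each of 6 numbers parted by spaces: the shift along the tool's x, y, z in m, then the turn, a rotation vector about the tool's x, y, z in degrees. In form: x y z ax ay az; .... A call has 1 to 10 rows; each row shifts and turns the commanded pose from where the row before left it, along the tool's axes as they then stand; what a row does not reach is not made up. A row lasts 1/10 s, in which the tool goes at most 50 mm and 8.59 degrees, less where a joint would pass 70% of its speed; a pose out of reach is approached as far as the arm can. A call is refused whole if a number of a shift passes 0.05 or a number of a turn 8.59, either way. A call with a gripper value outside its range is refused whole. "claw" is the closure, from -1 (fully open) to 1 (shut), so that 0 is half open, set as the call begins (left out, the last holds). The fingers move at their own pace and stop on an object; "squeeze" is the grip in N (left out, the last holds). Time passes only in rows, so rows that do not move let the fingers close. It gives the time, the measured TCP pose, the force, the opening and the grip force at its end, in the units of the state.
- ctrl.read_state(): the state, without advancing time (a new reading comes with each control period).
- vision.snapshot(name): name is "scene" or "side" or "wrist"; returns a dict with "img" (420x560x3 uint8, red, green, blue), "fovy" (degrees; the focal length in pixels is half the picture's height over the tangent of half this angle, whatever the lens; pixels are square), "cx", "cy" (the principal point, pixels), "R" (3x3) and "t" (3): a world point X has camera coordinates R X + t; the wrist camera has in their place "T_tool_cam" (4x4, takes a point from camera to tool coordinates, whose origin is the TCP and whose axes are the flange's). Camera axes: x right, y down, z forward; pixel columns grow to the right and rows downward; lengths in m; the calibration is good to about 2 mm. A picture is of the moment at which its call begins: read the wrist's pose just before it. There is no depth.
- ctrl.job_done(): hands the job in; it is judged then, once.
The state is a dict: "t": time; "joint_positions": joint angles; "dq": joint speeds; "joint_torque": joint torques, N m; "eef_pos": TCP position; "tool_rot": TCP orientation; "ft_force": force on the tool from outside, world axes, zero at the start; "wrist_torque": the same for the moment, N m; "gripper_width": opening from 0.0 (shut) to 1.0 (fully open); "grasp_force": force on a finger pad.
Only numpy, scipy, OpenCV 4.12 (cv2) and the standard library are available. Lean on these libraries where they do the work, as an engineer would, in place of code of your own. Each camera call takes 0.05 s, during which the arm holds its last target. There are 200 camera calls.

## Working session

There is one attempt and no reset: what is moved stays moved. The work goes in short steps, Python scripts to look and compute and a tool call to move; the robot and the scene stay as the last step left them, time stands still between calls to the robot, and variables do not carry over. Pictures are saved under pics/ and viewed, at most 10 in all, crops included, and the job is handed in when it is done.

Besides the shell and the picture viewer there is one more tool, called as name(argument=value, ...), one argument or row to a line, values as JSON. jog_arm: Moves the arm, as the interface text tells. Its arguments: {"type":"object","properties":{"rows":{"type":"string"},"claw":{"type":"number"},"squeeze":{"type":"number"}},"required":["rows"]}

```bash
mkdir -p pics
cat > h.py <<'E'
import numpy as np, cv2
from scipy.spatial.transform import Rotation as Ro
from bench import ctrl, vision
def cam(n):
    s=ctrl.read_state(); d=vision.snapshot(n)
    if 'R' in d: R=np.array(d['R']);t=np.array(d['t'])
    else:
        T=np.eye(4);T[:3,:3]=Ro.from_rotvec(s['tool_rot']).as_matrix();T[:3,3]=s['eef_pos']
        W=np.linalg.inv(T@np.array(d['T_tool_cam']));R=W[:3,:3];t=W[:3,3]
    f=210/np.tan(np.radians(d['fovy'])/2)
    K=np.array([[f,0,d['cx']],[0,f,d['cy']],[0,0,1]])
    return d['img'],K,R,t
def ray(c,p):
    _,K,R,t=c; v=R.T@np.linalg.inv(K)@[p[0],p[1],1]; return -R.T@t, v/np.linalg.norm(v)
def plane(c,p,z):
    o,v=ray(c,p); return o+v*(z-o[2])/v[2]
def tri(c1,p1,c2,p2):
    P=[c[1]@np.c_[c[2],c[3]] for c in (c1,c2)]
    X=cv2.triangulatePoints(P[0],P[1],np.array(p1,float),np.array(p2,float))[:,0]; return X[:3]/X[3]
E
python3 - <<'E'
from h import *
import pickle
cs={}
for n in('scene','side','wrist'):
    c=cam(n);cs[n]=c;cv2.imwrite(f'pics/{n}0.png',c[0][...,::-1]);print(n,(-c[2].T@c[3]).round(3),c[1][0,0])
pickle.dump(cs,open('c0.pkl','wb'))
s=ctrl.read_state();print(s['t'],s['eef_pos'],s['tool_rot'],s['gripper_width'])
E
```

```text
scene [ 0.121 -0.517  0.702] 475.2530239917102
side [ 0.181 -0.687  0.595] 478.2858596683242
wrist [0.651 0.069 0.383] 373.04684032384375
0.15 [6.49499762e-01 6.41876589e-06 2.13690857e-01] [-2.22057855e+00 -2.22058818e+00  1.65218255e-03] 0.9970394825851228
```

View pics/scene0.png

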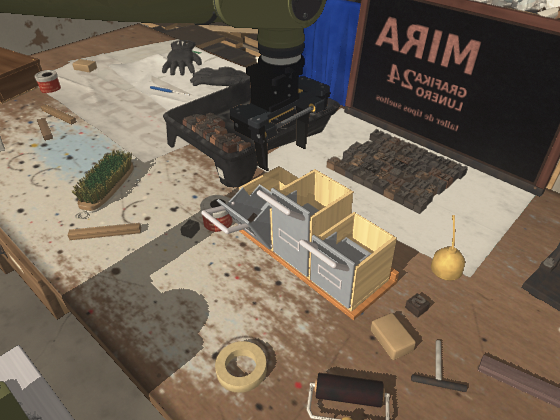

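View pics/side0.png

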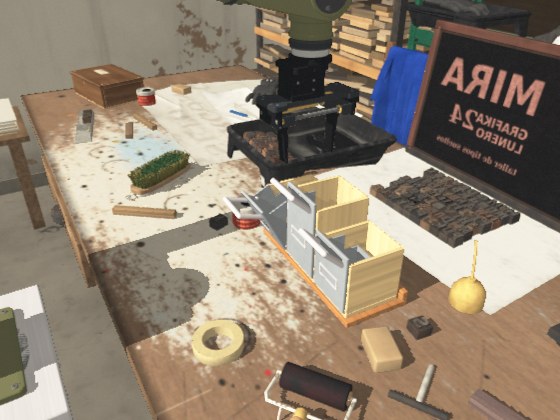

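Both views show the order, from near (y−) to far (y+): shut low bin, tall bin in the middle, hanging-out bin. The bars are at about scene (325,253), (280,200) and (228,217). I'll enlarge for exact bar ends.

Run:
```python
import pickle,cv2,numpy as np
c=pickle.load(open('c0.pkl','rb'))
a=c['scene'][0][170:325,195:405];b=c['side'][0][165:325,220:415]
a=cv2.resize(a[:, :,::-1],None,fx=3.8,fy=3.8,interpolation=cv2.INTER_CUBIC);b=cv2.resize(b[:,:,::-1],None,fx=3.7,fy=3.7,interpolation=cv2.INTER_CUBIC)
cv2.imwrite('pics/a.png',a);cv2.imwrite('pics/b.png',b)
```

```text
(no output)
```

View pics/a.png

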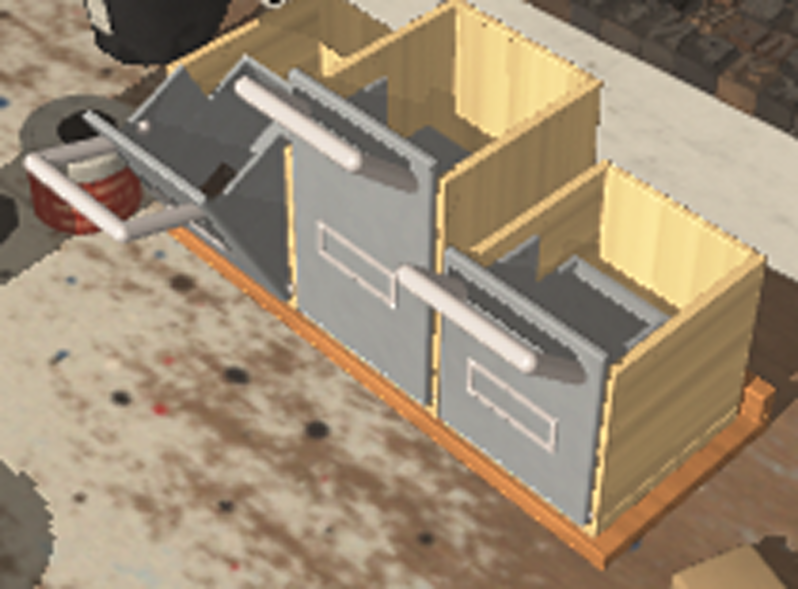

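View pics/b.png

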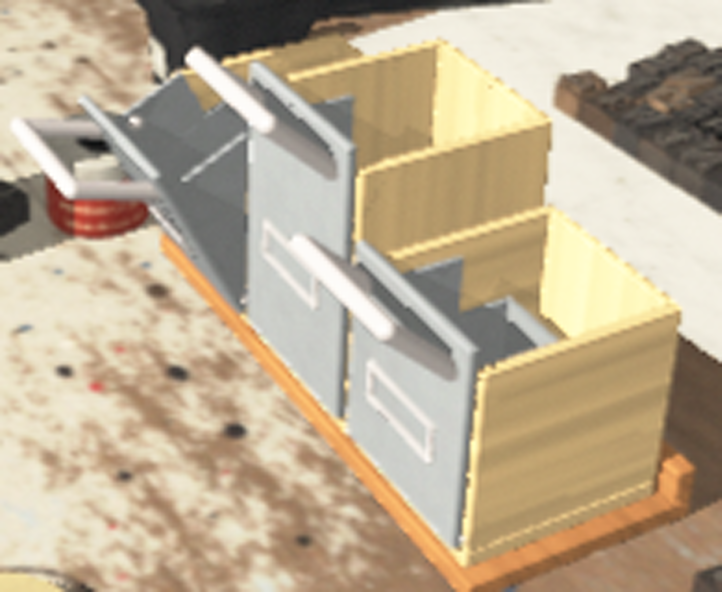

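The enlarged crops show the bar ends. Scene crop: out (35,163)–(121,232), tall (243,88)–(350,157), shut (403,277)–(527,360). Side crop: out (20,126)–(66,186), tall (194,56)–(263,123), shut (300,243)–(383,327).

Run:
```python
from h import *; import pickle
c=pickle.load(open('c0.pkl','rb'));S,D=c['scene'],c['side']
A=lambda p:(195+(p[0]+.5)/3.8-.5,170+(p[1]+.5)/3.8-.5)
B=lambda p:(220+(p[0]+.5)/3.7-.5,165+(p[1]+.5)/3.7-.5)
for n,a,b in [('out',[(35,163),(121,232)],[(20,126),(66,186)]),('tall',[(243,88),(350,157)],[(194,56),(263,123)]),('shut',[(403,277),(527,360)],[(300,243),(383,327)])]:
    P=[tri(S,A(x),D,B(y)) for x,y in zip(a,b)];d=P[0]-P[1]
    print(n,np.round(P,4).tolist(),'mid',np.mean(P,0).round(4),'len',np.linalg.norm(d).round(4),'yaw',np.degrees(np.arctan2(-d[0],d[1])).round(1))
    h={'out':.125,'tall':.199,'shut':.154}[n]
    print('  planeS',np.mean([plane(S,A(x),h) for x in a],0).round(4),'planeD',np.mean([plane(D,B(x),h) for x in b],0).round(4))
for z,p in((0,(603,565)),(.012,(603,548)),(.012,(180,230))): print('board',plane(S,A(p),z).round(4))
```

```text
out [[0.5083, 0.0711, 0.1244], [0.4986, -0.005, 0.1311]] mid [0.5035 0.033  0.1278] len 0.0771 yaw -7.3
  planeS [0.5055 0.0356 0.125 ] planeD [0.5052 0.037  0.125 ]
tall [[0.5536, -0.036, 0.2026], [0.5514, -0.1035, 0.2006]] mid [ 0.5525 -0.0698  0.2016] len 0.0676 yaw -1.9
  planeS [ 0.5549 -0.0674  0.199 ] planeD [ 0.555  -0.0656  0.199 ]
shut [[0.5482, -0.1392, 0.1562], [0.5432, -0.2116, 0.1586]] mid [ 0.5457 -0.1754  0.1574] len 0.0727 yaw -4.0
  planeS [ 0.5479 -0.1735  0.154 ] planeD [ 0.549  -0.1713  0.154 ]
board [ 0.5873 -0.2335  0.    ]
board [ 0.5872 -0.2324  0.012 ]
board [0.602  0.0787 0.012 ]
```

The rack is yawed about −3.5°. Bars: out ≈ (0.504, 0.035, 0.128), tall ≈ (0.554, −0.068, 0.200). First I'll close the fingers, align, and go in front of the out bar.

jog_arm(
  rows="0 0 0 0 0 3.5; 0.0035 -0.025 0 0 0 0; 0.0035 -0.025 0 0 0 0; 0.0035 -0.025 0 0 0 0; 0.0035 -0.025 0 0 0 0; 0.0035 -0.025 0 0 0 0; 0.0035 -0.025 0 0 0 0; 0.0035 -0.025 0 0 0 0; 0.0035 -0.025 0 0 0 0; 0 0 0 0 0 0",
  claw=1,
  squeeze=10,
)

```text
t: 1.15
eef_pos: [0.4501, 0.0406, 0.2142]
tool_rot: [-2.287, -2.153, 0.0]
ft_force: [0.1, -0.8, -0.7]
gripper_width: 0.217
grasp_force: 0.0
```

Run:
```python
from h import *
c=cam('wrist');cv2.imwrite('pics/w1.png',c[0][...,::-1])
s=ctrl.read_state();print(s['t'],s['eef_pos'],s['tool_rot'],s['gripper_width'],s['ft_force'])
```

```text
1.2 [0.4514198  0.04031225 0.21456649] [2.28725760e+00 2.15270626e+00 8.13131105e-04] 0.17478179463515894 [-0.15222646 -0.32356159 -0.18339973]
```

View pics/w1.png

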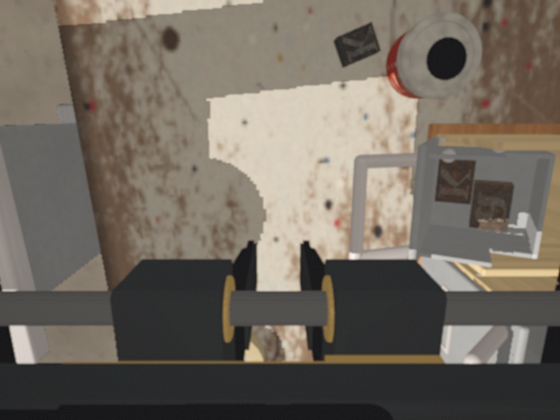

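Wrist view: the out bar is the vertical grey bar at columns ~354–367, rows ~158–257, clear to the right of the fingers. I'll check this against the earlier estimate.

Run:
```python
from h import *
c=cam('wrist')
for z in(.12,.128): print([plane(c,p,z).round(4) for p in((362,163),(357,252))])
```

```text
[array([0.5143, 0.0734, 0.12  ]), array([0.5102, 0.0066, 0.12  ])]
[array([0.5125, 0.0745, 0.128 ]), array([0.5086, 0.0097, 0.128 ])]
```

jog_arm(
  rows="0 0 0.02 0 0 0; 0 0 0.02 0 0 0; 0 0 0.02 0 0 0; 0 0 0.02 0 0 0; 0 0 0.02 0 0 0; 0 0 0.01 0 0 0; 0 0 0 0 0 0; 0 0 0 0 0 0",
)

```text
t: 2.05
eef_pos: [0.4528, 0.04, 0.1052]
tool_rot: [2.288, 2.152, 0.001]
ft_force: [0.1, 0.4, 1.2]
gripper_width: 0.005
grasp_force: 0.0
```

jog_arm(
  rows="0 0.01 0 0 0 0; 0 0.01 0 0 0 0; 0 0.01 0 0 0 0; 0 0.01 -0.002 0 0 0; 0 0.008 -0.003 0 0 0; 0 0.008 -0.003 0 0 0; 0 0.008 -0.003 0 0 0; 0 0.006 -0.003 0 0 0; 0 0.005 -0.003 0 0 0; 0 0 0 0 0 0",
)

```text
t: 3.05
eef_pos: [0.5279, 0.0354, 0.1221]
tool_rot: [2.288, 2.152, 0.001]
ft_force: [-0.3, -0.0, -0.6]
gripper_width: -0.0
grasp_force: 0.0
```

jog_arm(
  rows="0 0.003 0 0 0 0; 0 0.003 0 0 0 0; 0 0.003 0 0 0 0; 0 0.002 0 0 0 0; 0 0.002 0 0 0 0; 0 0.002 0 0 0 0; 0 0 0 0 0 0",
)

```text
t: 3.75
eef_pos: [0.5424, 0.0346, 0.1214]
tool_rot: [2.288, 2.152, 0.001]
ft_force: [0.2, 0.3, -0.1]
gripper_width: 0.003
grasp_force: 0.0
```

Run:
```python
from h import *
c=cam('side');d=cv2.resize(c[0][165:325,220:415,::-1],None,fx=3.7,fy=3.7,interpolation=cv2.INTER_CUBIC);cv2.imwrite('pics/b2.png',d)
```

```text
(no output)
```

View pics/b2.png

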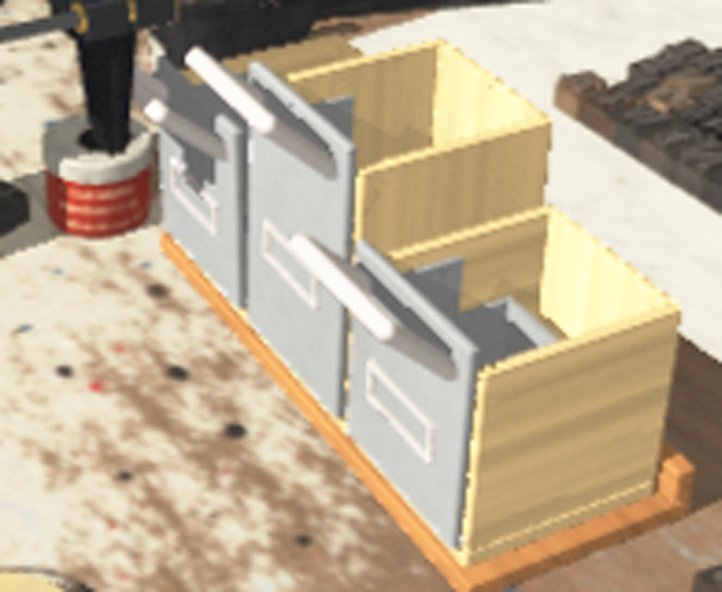

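The bin looks shut: the panel is parallel with its neighbours and the bar end is at crop (155,112). I'll press on until force confirms the stop.

jog_arm(
  rows="0 0.002 0 0 0 0; 0 0.002 0 0 0 0; 0 0.002 0 0 0 0; 0 0 0 0 0 0",
)

```text
t: 4.2
eef_pos: [0.5469, 0.0343, 0.1215]
tool_rot: [-2.286, -2.151, 0.004]
ft_force: [-5.2, -0.4, 3.9]
gripper_width: 0.004
grasp_force: 2.6
```

jog_arm(
  rows="0 0.002 0 0 0 0; 0 0.002 0 0 0 0; 0 0 0 0 0 0",
)

```text
t: 4.5
eef_pos: [0.547, 0.0343, 0.1215]
tool_rot: [-2.281, -2.146, 0.016]
ft_force: [-21.0, -0.1, 12.9]
gripper_width: 0.003
grasp_force: 11.0
```

Hard stop at 21 N with no motion, so it is home. Back off, rise, go over the tall bar with a part-open claw.

jog_arm(
  rows="0 -0.015 0 0 0 0; 0 -0.025 0 0 0 0; 0 0 -0.03 0 0 0; 0 0 -0.03 0 0 0; 0 0 -0.03 0 0 0; 0 0 -0.03 0 0 0; -0.035 0 0 0 0 0; -0.035 0 0 0 0 0; -0.034 0 0 0 0 0; 0 0 0 0 0 0",
  claw=0.37,
)

```text
t: 5.5
eef_pos: [0.5056, -0.0703, 0.2418]
tool_rot: [2.292, 2.147, -0.001]
ft_force: [-0.3, 1.1, 0.7]
gripper_width: 0.315
grasp_force: 0.0
```

Run:
```python
from h import *
c=cam('wrist');cv2.imwrite('pics/w2.png',c[0][...,::-1])
import pickle;pickle.dump(c,open('w2.pkl','wb'))
s=ctrl.read_state();print(s['t'],s['eef_pos'],s['tool_rot'],s['gripper_width'],s['ft_force'])
```

```text
5.55 [ 0.50567783 -0.06872183  0.24168501] [2.29154090e+00 2.14877135e+00 5.17216249e-04] 0.3129437272697053 [ 0.065089    0.01913319 -0.14725277]
```

View pics/w2.png

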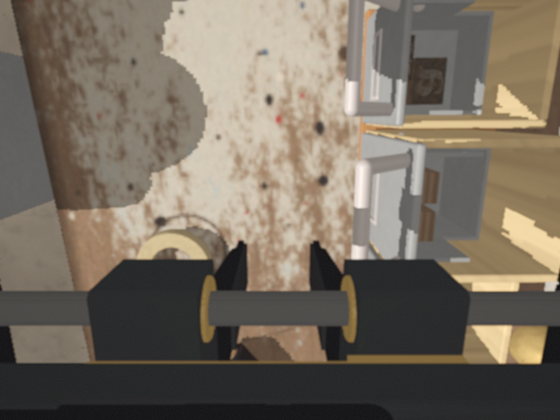

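Wrist view: the tall bar runs vertically at column ≈361 from row 162 down behind the gripper, with the panel's top edge at column ≈418. The shut out-bin bar is at column ≈353 above it.

Run:
```python
from h import *; import pickle
c=pickle.load(open('w2.pkl','rb'))
print([plane(c,p,.2).round(4) for p in((362,166),(360,255))],plane(c,(418,180),.184),plane(c,(353,108),.154))
```

```text
[array([ 0.5571, -0.032 ,  0.2   ]), array([ 0.5554, -0.0859,  0.2   ])] [ 0.5950021  -0.04528657  0.184     ] [5.61498462e-01 3.61989273e-04 1.54000000e-01]
```

jog_arm(
  rows="0.002 0.025 0 0 0 0; 0.002 0.025 0 0 0 0; 0 0 0 0 0 0; 0 0 0.01 0 0 0; 0 0 0.01 0 0 0; 0 0 0.01 0 0 0; 0 0 0.01 0 0 0; 0 0 0.01 0 0 0; 0 0 0.01 0 0 0; 0 0 0 0 0 0",
)

```text
t: 6.55
eef_pos: [0.5546, -0.0662, 0.1794]
tool_rot: [-2.286, -2.15, 0.003]
ft_force: [-0.2, -0.1, 0.4]
gripper_width: 0.315
grasp_force: 0.0
```

jog_arm(
  rows="0 -0.005 0 0 0 0; 0 -0.005 0 0 0 0; 0 -0.004 0.001 0 0 0; 0 -0.004 0.001 0 0 0; 0 -0.005 0.001 0 0 0; 0 -0.005 0.002 0 0 0; 0 -0.005 0.002 0 0 0; 0 -0.005 0.002 0 0 0; 0 -0.005 0.003 0 0 0; 0 -0.005 0.003 0 0 0",
)

```text
t: 7.55
eef_pos: [0.5072, -0.0634, 0.1663]
tool_rot: [-2.288, -2.152, 0.0]
ft_force: [0.4, 0.0, 0.8]
gripper_width: 0.313
grasp_force: 0.1
```

jog_arm(
  rows="0 -0.006 0.003 0 0 0; 0 -0.006 0.003 0 0 0; 0 -0.006 0.004 0 0 0; 0 -0.006 0.004 0 0 0; 0 -0.006 0.005 0 0 0; 0 -0.005 0.005 0 0 0; 0 -0.005 0.005 0 0 0; 0 -0.004 0.004 0 0 0; 0 -0.003 0.003 0 0 0; 0 0 0 0 0 0",
)

```text
t: 8.55
eef_pos: [0.4603, -0.0605, 0.1301]
tool_rot: [-2.288, -2.152, 0.001]
ft_force: [-0.9, -0.4, -0.3]
gripper_width: 0.313
grasp_force: 0.0
```

Run:
```python
from h import *
c=cam('side');d=cv2.resize(c[0][165:325,220:415,::-1],None,fx=3.7,fy=3.7,interpolation=cv2.INTER_CUBIC);cv2.imwrite('pics/b3.png',d)
```

```text
(no output)
```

View pics/b3.png

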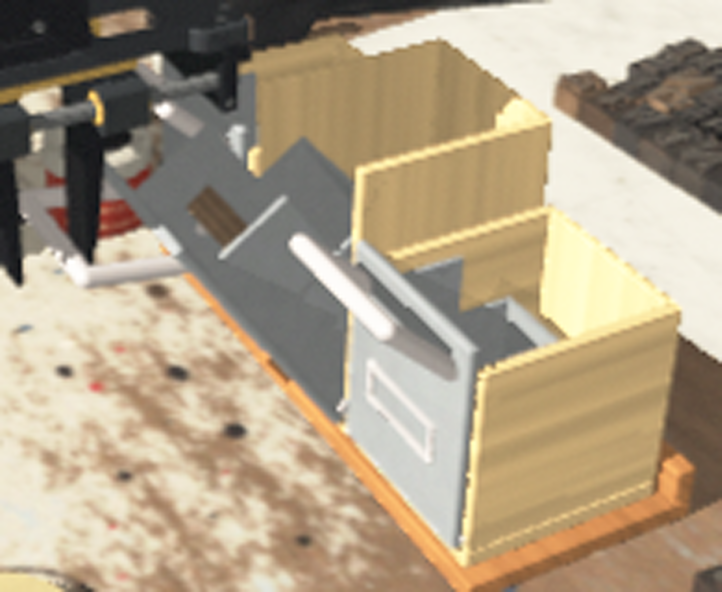

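The tall bin is well out, with its bar end at crop (80,270), and the shut bin is unmoved. I'll pull on to feel the stop.

jog_arm(
  rows="0 -0.003 0.003 0 0 0; 0 -0.003 0.002 0 0 0; 0 -0.002 0.001 0 0 0; 0 0 0 0 0 0",
)

```text
t: 9.0
eef_pos: [0.454, -0.0602, 0.1251]
tool_rot: [2.287, 2.151, 0.004]
ft_force: [5.0, 0.4, -1.7]
gripper_width: 0.315
grasp_force: 2.6
```

jog_arm(
  rows="0 -0.002 0.001 0 0 0; 0 -0.002 0.001 0 0 0; 0 0 0 0 0 0",
)

```text
t: 9.3
eef_pos: [0.4539, -0.0602, 0.1249]
tool_rot: [2.281, 2.145, 0.015]
ft_force: [15.3, 0.4, -4.3]
gripper_width: 0.32
grasp_force: 7.9
```

At the stop (15 N, no motion). Centre the bar between the fingers and lift out.

jog_arm(
  rows="0 0.005 0 0 0 0; 0 0.007 0 0 0 0; 0 0 0 0 0 0; 0 0 -0.01 0 0 0; 0 0 -0.01 0 0 0; 0 0 -0.02 0 0 0; 0 0 -0.03 0 0 0; 0 0 -0.04 0 0 0; 0 0 -0.04 0 0 0; 0 0 0 0 0 0",
)

```text
t: 10.3
eef_pos: [0.4637, -0.0613, 0.2811]
tool_rot: [2.28, 2.145, 0.011]
ft_force: [0.7, -0.2, 0.2]
gripper_width: 0.315
grasp_force: 0.0
```

Run:
```python
from h import *
c=cam('scene');cv2.imwrite('pics/s4.png',cv2.resize(c[0][170:325,195:405,::-1],None,fx=3.8,fy=3.8,interpolation=cv2.INTER_CUBIC))
s=ctrl.read_state();print(s['t'],s['eef_pos'],s['ft_force'])
```

```text
10.35 [ 0.46255009 -0.06101985  0.27768752] [-0.30340851 -0.13856987 -0.037167  ]
```

View pics/s4.png

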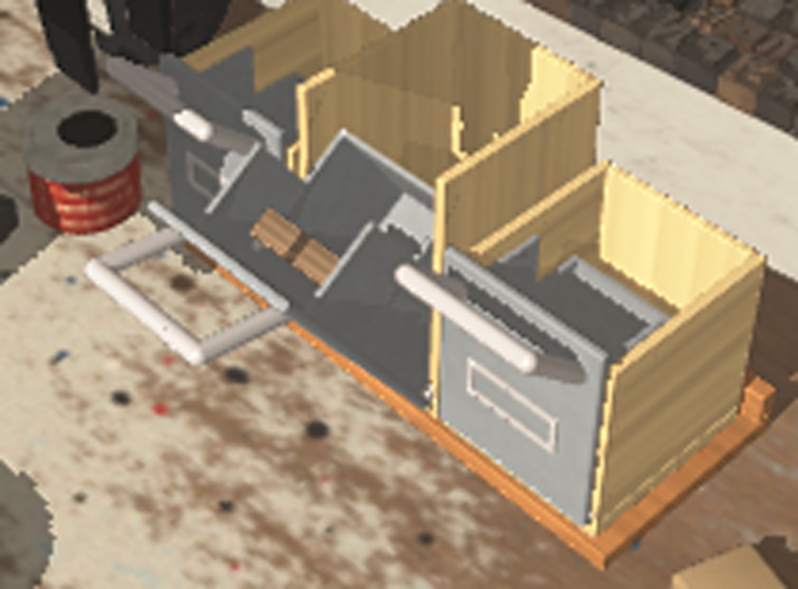

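The tall bin is fully out (bar at crop (98,268)–(197,352), strips visible), the left bin is shut, the third bin is unmoved and the gripper is clear.

```bash
python3 -c "
from bench import ctrl
print(ctrl.job_done())"
```

```text
the job is handed in; nothing more can be done
None
```

The job is handed in, with no verdict returned: the hanging bin is pushed home to a hard stop, the tall bin is tipped out to its stop with the strips in reach, and the third bin is still shut with the robot clear of everything.

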